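# Free the sagging gate bolt and hold the gate ajar

### The job

The bolt of the little sample gate has sagged in its worn guides, so its down-turned nose catches behind the bent-up lip of the keeper. Lift the bolt by its upright handle and keep it lifted while you slide it out of the keeper without forcing it, then swing the gate about 20 degrees ajar by the same handle so that the keeper can be got at. The gate springs shut, so finish still gripping the handle and holding the gate ajar and still; do not push the things lying around it out of place.

Things in the scene. Friction and masses are not known exactly. Their poses are not given: they have to be found in the camera images.
- frame: Fixed steel stand, base plate 85 x 300 x 10 mm, two square grey posts 178 mm high with a small barred gate between. Origin: middle of the shut gate's plane, on the bench. x points through the gate away from its front (it opens to -x), y along the shut gate to the hinge post, z up. The leaf spans y 0.095 to -0.095, 18 mm thick, 30 to 160 mm above the bench; latch post at y = -0.120.
- hinge_axis (a point): Point on the gate's vertical hinge axis, at (0, 0.100, 0.160) in the stand's frame. The gate swings about the vertical through it.
- handle: The bolt's handle: upright plain steel post, 16 mm diameter, 60 mm high, joined at its foot by a 12 mm arm to the bolt behind. Origin: its centre, 30 mm below its top; z up. Bolt home and sagging: at (-0.080, -0.062, 0.166) in the stand's frame. Guides and keeper stand at most 47 mm in front of the gate's plane and 161 mm high, so it is free all round. It can turn in the grip as the gate swings.
- bolt_draw (a joint): How far the bolt is drawn, m: 0 home, 0.050 end stop; grows as the handle moves along the gate to the hinge post (the stand's +y). Starts at 0 to 0.006. About 2 N of friction, stays where left. Sagging, its nose strikes the keeper's lip at about 0.008; from 0.038 the nose is out of the keeper and the gate is free.
- bolt_lift (a joint): How far the bolt is lifted in its guides, m: 0 sagging (it drops back by its weight, about 2.5 N), 0.014 the upper stop. The nose passes over the lip at 0.007 and more, and must stay lifted until bolt_draw is past 0.036.
- gate (a joint): Opening angle of the gate, rad: 0 shut, 1.2 wide open, growing as the free edge comes forward (-x of the stand; clockwise from above). A spring shuts it: about 1.5 to 3.5 N at the handle. While the nose is in the keeper it only rattles by about 0.02.
- lip_top (a point): Middle of the top of the keeper's bent-up lip (14 mm thick along y), at (-0.030, -0.120, 0.122) in the stand's frame. The keeper is a steel staple on the front of the latch post, 16 mm wide along y; the bolt is a 14 mm rod whose end has a nose turned down 8 mm below the rod.
- padlock: Bystander: padlock lying flat in front of the gate, 69 x 42 x 17 mm; origin at the centre of its underside.
- lock_cylinder: Bystander, fast to the bench: metal lock cylinder lying in front of the hinge post, 61 x 45 x 45 mm; origin at the centre of its underside.
- screwdriver: Bystander: screwdriver lying in front of the stand, 198 mm long (along its y), 30 mm high; origin at the centre of its underside.
- oil_bottle: Bystander: small oil bottle with a spout standing at the left, 39 mm in diameter, 113 mm high; origin at the centre of its underside.

How it is judged:
On the way:
1. the bolt has been lifted over the lip and drawn clear of the keeper (value of joint bolt_draw above 0.038 m), for 0.05 s.
At the end, for the whole second after the job is handed in: The bolt is drawn at least 38 mm, the gate is held still at 0.2 to 0.6 rad (11 to 34 degrees) against its spring, and the fingers are still on the bolt's handle with at least 1 N (value of joint gate between 0.2 and 0.6 rad and value of joint bolt_draw above 0.038 m and velocity of joint gate between -0.1 and 0.1 rad/s and contact force between the fingers and handle above 1 N); the arm keeps its last pose, push and grip.
It fails at once if the padlock is pushed more than 3 cm away (distance of padlock from where it was at the start of the episode above 0.03 m).
It fails at once if the screwdriver is pushed more than 3 cm away (distance of screwdriver from where it was at the start of the episode above 0.03 m).
It fails at once if the oil bottle is pushed more than 3 cm away (distance of oil_bottle from where it was at the start of the episode above 0.03 m).
It fails at once if the bolt is forced through the keeper without being lifted (value of joint bolt_draw between 0.013 and 0.03 m and value of joint bolt_lift below 0.004 m).
It also fails if it takes over 32 s, if anything falls off the work surface, if the arm or the gripper's body presses on something with over 40 N, if the wrist force passes 120 N, or if a joint passes its speed limit or range.

### The arm

A 6-joint arm with a two-finger parallel gripper is mounted at the origin on a cart in front of the work surface, level with it; the furniture and walls round the work are solid. World frame = base frame: x ahead of the robot, y to its left, z up, the work surface at z = 0. Lengths are in m, angles in rad, forces in N, time in s.
With the tool pointing down it reaches from about 0.275 to 0.85 m from the base axis. Payload 5.2 kg.
Tool frame: the origin (TCP) lies at the very end of the fingers, on their centre line; the grasp point (between the pads) lies 19 mm behind it; z points along the fingers, y is the line along which they close (so a half turn about z gives the same grasp; the last joint's range is limited). The gripper opens to 85 mm and grips with 20 to 120 N. Pads are 22 mm wide; open, the fingers measure 114 mm over their backs; the gripper's body (76 mm by 85 mm) begins 54 mm behind the grasp point. The pads swing forward as they close: fully open they stand 13 mm farther back than shut.
Start: joints at [1.108, 0.259, 1.535, -0, 1.348, -0.203], TCP at [0.141, 0.532, 0.231] pointing down, gripper open.
Joint ranges: [-3.14, 3.14], [-0.91, 2.08], [0.19, 2.58], [-1.22, 4.36], [0.22, 2.71], [-3.12, 3.12]. Speed limits (rad/s): [2.57, 2.57, 3.14, 3.14, 3.14, 3.14].

### API

Orientations are given as a unit quaternion [w, x, y, z].
In Python, from rig import arm gives the robot as it stands. The module is installed in compiled form; this text tells all that it offers.
- The arm moves only by the tool arm_command, never from a script. Its argument "series" is a list of rows, each a list of 7 numbers: the closure, from 0 (fully open) to 1 (shut), then the shift along the tool's x, y, z in m, then the turn, a rotation vector about the tool's x, y, z in rad. A call has 1 to 8 rows; each row shifts and turns the commanded pose from where the row before left it, along the tool's axes as they then stand; what a row does not reach is not made up. A row lasts 1/8 s, in which the tool goes at most 62.5 mm and 10.7 degrees, less where a joint would pass 70% of its speed; a pose out of reach is approached as far as the arm can. A call with a gripper value outside its range is refused whole. The fingers move at their own pace and stop on an object; "grip_force" is the grip in N (left out, the last holds). Time passes only in rows, so rows that do not move let the fingers close. It gives the time, the measured TCP pose, the force, the opening and the grip force at its end, in the units of the state.
- arm.observe(): the state, without advancing time (a new reading comes with each control period).
- arm.snapshot(name): name is "side" or "top" or "wrist"; returns (picture, depth): 400x640x3 uint8, red, green, blue; 400x640 float32, m along the optical axis (not along the pixel's ray), 0 where there is no reading.
- arm.camera_model(name): a dict with "fx", "fy", "cx", "cy" (pixels), "rvec" (rotation vector, rad) and "tvec" (3), from world to camera coordinates, as OpenCV has them. Camera axes: x right, y down, z forward; pixel columns grow to the right and rows downward; lengths in m; the calibration is good to about 2 mm. The wrist camera is an equidistant fisheye: a pixel r from the principal point sees the ray r / f radians off the axis. A picture is of the moment at which its call begins: read the wrist's pose just before it. camera_model takes no time and is no camera call; for the wrist camera it gives the pose at the moment of the call.
- arm.job_done(): hands the job in; it is judged then, once.
The state is a dict: "t": time; "joint_positions": joint angles; "qvel": joint speeds; "joint_torque": joint torques, N m; "position": TCP position; "tcp_rot": TCP orientation; "wrist_force": force on the tool from outside, world axes, zero at the start; "moment": the same for the moment, N m; "gripper_width": finger opening in m; "grasp_force": force on a finger pad.
Only numpy, scipy, OpenCV 4.12 (cv2) and the standard library are available. Lean on these libraries where they do the work, as an engineer would, in place of code of your own. Each camera call takes 0.05 s, during which the arm holds its last target. There are 200 camera calls.

## Working session

There is one attempt and no reset: what is moved stays moved. The work goes in short steps, Python scripts to look and compute and a tool call to move; the robot and the scene stay as the last step left them, time stands still between calls to the robot, and variables do not carry over. Pictures are saved under pics/ and viewed, at most 10 in all, crops included, and the job is handed in when it is done.

Besides the shell and the picture viewer there is one more tool, called after "Emit:" by a JSON object that holds its "name" and its "arguments". arm_command: Moves the arm, as the interface text tells. Its arguments: {"type":"object","properties":{"series":{"type":"array","items":{"type":"array","items":{"type":"number"}}},"grip_force":{"type":"number"}},"required":["series"]}

```bash
mkdir -p pics; cat > h.py <<'E'
import numpy as np, cv2
from rig import arm
def pts(name,dep):
    m=arm.camera_model(name);h,w=dep.shape
    u,v=np.meshgrid(np.arange(w),np.arange(h))
    c=np.stack([(u-m['cx'])/m['fx']*dep,(v-m['cy'])/m['fy']*dep,dep],-1)
    R=cv2.Rodrigues(np.array(m['rvec'],float))[0]
    return (c-np.array(m['tvec']).ravel())@R
E
python3 - <<'E'
from h import *
s=arm.observe();print(s['t'],s['position'],s['tcp_rot'],s['gripper_width'])
for n in('top','side'):
    p,d=arm.snapshot(n);cv2.imwrite(f'pics/{n}0.png',p[:,:,::-1]);np.savez(f'{n}0.npz',p=p,d=d,w=pts(n,d))
    m=arm.camera_model(n);R=cv2.Rodrigues(np.array(m['rvec'],float))[0];print(n,-R.T@np.array(m['tvec']).ravel(),R[2])
E
```

```text
0.0 [0.14103968 0.53106548 0.23046598] [-2.90769118e-04  1.29532661e-01  9.91574727e-01 -8.75442281e-04] 0.08541193536631154
top [0.43465456 0.0853094  1.08493462] [ 9.10736348e-02  2.52477467e-05 -9.95844161e-01]
side [0.27128213 0.81081813 0.75532531] [ 0.28112802 -0.7265847  -0.62693039]
```

View pics/top0.png

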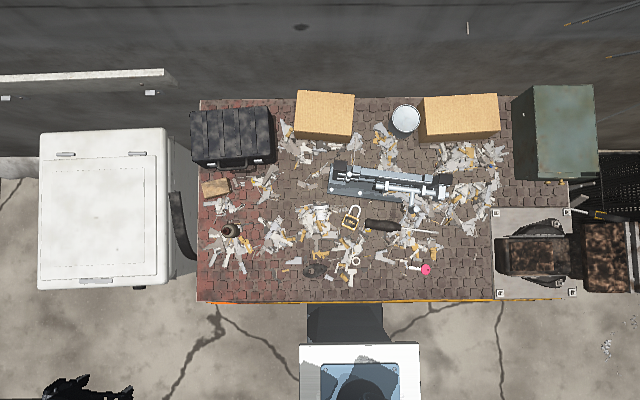

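View pics/side0.png

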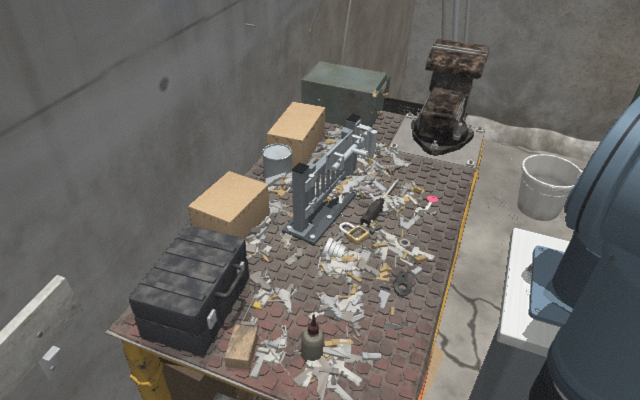

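The top view shows the stand from (340,170), the hinge post, to (445,185), the latch post, with the handle near (413,207). The padlock is at (352,217), the screwdriver at (385,225) and the bottle at (231,230). I'll measure these from depth.

```bash
python3 - <<'E'
from h import *
print({k:v for k,v in arm.camera_model('top').items() if k in('fx','cx','cy')})
for n in('top','side'):
    z=np.load(n+'0.npz');W=z['w'];d=z['d']
    m=(d>0)&(W[...,0]>.3)&(W[...,0]<.75)&(W[...,1]>-.35)&(W[...,1]<.3)
    for lo,hi in((.170,.176),(.176,.182),(.183,.205),(.15,.169)):
        k=(m&(W[...,2]>lo)&(W[...,2]<hi)).astype(np.uint8)
        c,l,st,ce=cv2.connectedComponentsWithStats(k)
        for i in range(1,c):
            if st[i,4]>=6: 
                q=W[l==i];print(n,lo,st[i].tolist(),q.mean(0).round(4),q.min(0).round(3),q.max(0).round(3))
z=np.load('top0.npz')
a=z['p'][140:245,310:470,::-1];cv2.imwrite('pics/c0.png',cv2.resize(a,None,fx=5,fy=5,interpolation=cv2.INTER_CUBIC))
W=z['w']
for u,v in((352,217),(372,225),(420,231),(231,230),(335,212)):print((u,v),W[v,u].round(3))
E
```

```text
{'fx': 398.16918803959567, 'cx': 324.4606014404691, 'cy': 199.67330834305372}
top 0.17 [333, 162, 7, 7, 15] [0.5983 0.0566 0.1746] [0.591 0.051 0.174] [0.605 0.065 0.176]
top 0.17 [342, 165, 5, 7, 13] [0.5911 0.04   0.1747] [0.584 0.035 0.171] [0.598 0.044 0.176]
top 0.17 [441, 178, 2, 4, 6] [ 0.5614 -0.185   0.1749] [ 0.558 -0.186  0.174] [ 0.565 -0.184  0.176]
top 0.17 [446, 178, 7, 7, 13] [ 0.5569 -0.2017  0.1746] [ 0.551 -0.209  0.17 ] [ 0.565 -0.195  0.176]
top 0.17 [438, 180, 2, 4, 6] [ 0.5572 -0.1787  0.1722] [ 0.554 -0.18   0.17 ] [ 0.561 -0.178  0.175]
top 0.176 [333, 160, 14, 12, 100] [0.5975 0.0488 0.1776] [0.583 0.035 0.176] [0.609 0.065 0.181]
top 0.176 [439, 173, 14, 12, 109] [ 0.5643 -0.1934  0.1776] [ 0.55  -0.209  0.176] [ 0.576 -0.178  0.181]
top 0.183 [412, 206, 8, 7, 46] [ 0.4932 -0.119   0.1931] [ 0.486 -0.127  0.183] [ 0.5   -0.112  0.198]
top 0.15 [352, 165, 9, 9, 68] [0.5911 0.0098 0.1579] [0.582 0.001 0.151] [0.601 0.02  0.162]
top 0.15 [333, 170, 13, 3, 17] [0.5859 0.0504 0.1593] [0.584 0.036 0.151] [0.588 0.065 0.169]
top 0.15 [379, 174, 54, 10, 163] [ 0.56
[... 1267 characters left out ...]
 [ 0.502 -0.108  0.197]
side 0.15 [422, 104, 35, 15, 293] [ 0.3827 -0.3368  0.1588] [ 0.341 -0.35   0.15 ] [ 0.425 -0.324  0.169]
side 0.15 [326, 120, 46, 39, 358] [ 0.5578 -0.1386  0.1579] [ 0.518 -0.201  0.15 ] [ 0.581 -0.038  0.169]
side 0.15 [351, 135, 10, 5, 29] [ 0.5406 -0.1431  0.1551] [ 0.53  -0.151  0.151] [ 0.553 -0.137  0.158]
side 0.15 [368, 142, 8, 9, 51] [ 0.4929 -0.112   0.1592] [ 0.487 -0.119  0.15 ] [ 0.502 -0.107  0.169]
side 0.15 [292, 162, 24, 22, 187] [0.5928 0.0465 0.1586] [0.583 0.003 0.15 ] [0.613 0.071 0.169]
(352, 217) [0.485 0.012 0.018]
(372, 225) [ 0.462 -0.04   0.026]
(420, 231) [ 0.445 -0.17   0.011]
(231, 230) [0.453 0.326 0.062]
(335, 212) [0.499 0.057 0.01 ]
```

View pics/c0.png

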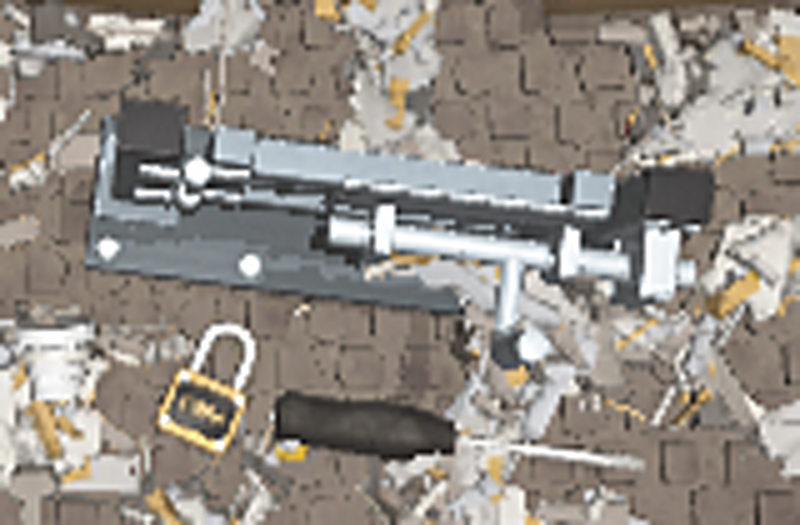

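The stand's posts are 0.244 m apart (0.240 expected) and its yaw is −0.135. The handle is at (0.493, −0.118) with its top at about 0.196, which fits the prediction, so the draw is about 3 mm. I'll move above it now.

Emit:
{"name": "arm_command", "arguments": {"series": [[0, -0.0317, -0.0335, 0, 0, 0, 0], [0, -0.0317, -0.0335, 0, 0, 0, 0], [0, -0.0317, -0.0335, 0, 0, 0, 0], [0, -0.0317, -0.0335, 0, 0, 0, 0], [0, -0.0317, -0.0335, 0, 0, 0, 0], [0, -0.0317, -0.0335, 0, 0, 0, 0], [0, -0.0317, -0.0335, 0, 0, 0, 0], [0, -0.0317, -0.0335, 0, 0, 0, 0]]}}

```text
t: 1.1
position: [0.3178, 0.206, 0.2312]
tcp_rot: [-0.0, 0.129, 0.992, -0.0]
wrist_force: [0.7, 0.9, 0.3]
gripper_width: 0.0854
grasp_force: 0.0
```

Emit:
{"name": "arm_command", "arguments": {"series": [[0, -0.0317, -0.0335, 0, 0, 0, 0], [0, -0.0317, -0.0335, 0, 0, 0, 0], [0, -0.0317, -0.0335, 0, 0, 0, 0], [0, -0.0317, -0.0335, 0, 0, 0, 0], [0, -0.0317, -0.0335, 0, 0, 0, 0], [0, -0.0317, -0.0335, 0, 0, 0, 0], [0, -0.0317, -0.0335, 0, 0, 0, 0], [0, -0.0317, -0.0335, 0, 0, 0, -0.124]]}}

```text
t: 2.1
position: [0.4941, -0.1181, 0.2309]
tcp_rot: [-0.0, 0.067, 0.998, 0.0]
wrist_force: [0.0, -0.3, 0.7]
gripper_width: 0.0858
grasp_force: 0.0
```

Emit:
{"name": "arm_command", "arguments": {"series": [[0, 0, 0, 0, 0, 0, 0], [0, 0, 0, 0, 0, 0, 0]]}}

```text
t: 2.35
position: [0.493, -0.1162, 0.2307]
tcp_rot: [-0.001, 0.069, 0.998, 0.001]
wrist_force: [-0.5, 0.3, -0.3]
gripper_width: 0.0854
grasp_force: 0.0
```

Emit:
{"name": "arm_command", "arguments": {"series": [[0, 0, -0.002, 0.02, 0, 0, 0], [0, 0, 0, 0.02, 0, 0, 0], [0, 0, 0, 0.02, 0, 0, 0], [0, 0, 0, 0.018, 0, 0, 0], [0, 0, 0, 0, 0, 0, 0]]}}

```text
t: 2.98
position: [0.492, -0.1168, 0.1523]
tcp_rot: [-0.002, 0.067, 0.998, 0.001]
wrist_force: [-0.6, -0.5, -0.2]
gripper_width: 0.0855
grasp_force: 0.0
```

```bash
python3 - <<'E'
from h import *
s=arm.observe();print(s['t'],s['position'],s['wrist_force'])
for n in('wrist','side'):
    p,d=arm.snapshot(n)
    if n=='side': p=cv2.resize(p[60:220,280:480],None,fx=3,fy=3)
    cv2.imwrite(f'pics/{n}1.png',p[:,:,::-1])
E
```

```text
2.975 [ 0.49195298 -0.11683274  0.15233682] [-0.61704372 -0.46412765 -0.17015242]
```

View pics/wrist1.png

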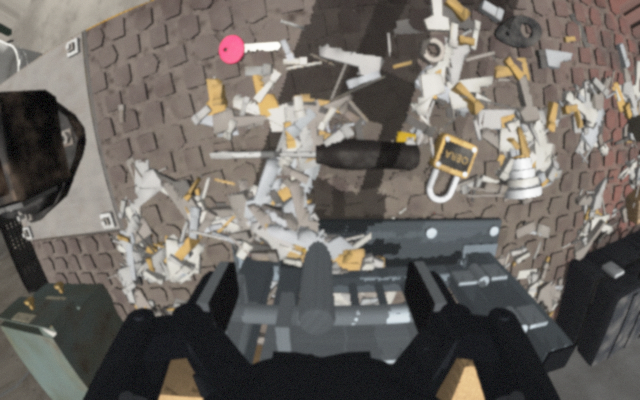

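View pics/side1.png

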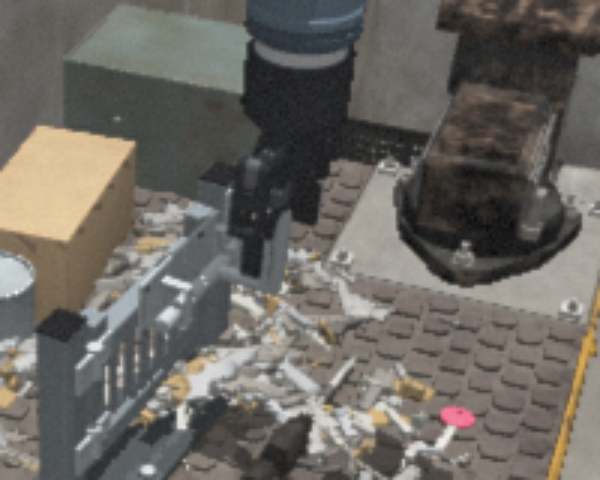

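The wrist view shows the handle at about (318,280), centred between the pads at (220,290) and (425,290). The side view shows the fingers straddling the post, above its arm. I'll close.

Emit:
{"name": "arm_command", "arguments": {"series": [[0.5, 0, 0, 0, 0, 0, 0], [0.8, 0, 0, 0, 0, 0, 0], [1, 0, 0, 0, 0, 0, 0], [1, 0, 0, 0, 0, 0, 0], [1, 0, 0, 0, 0, 0, 0], [1, 0, 0, 0, 0, 0, 0], [1, 0, 0, 0, 0, 0, 0], [1, 0, 0, 0, 0, 0, 0]], "grip_force": 50}}

```text
t: 4.08
position: [0.4936, -0.1189, 0.1535]
tcp_rot: [0.0, 0.068, 0.998, -0.0]
wrist_force: [-2.3, -0.7, 3.7]
gripper_width: 0.0151
grasp_force: 48.8
```

Gripped at 15 mm, against a 16 mm handle. Lifting.

Emit:
{"name": "arm_command", "arguments": {"series": [[1, 0, 0, -0.004, 0, 0, 0], [1, 0, 0, -0.004, 0, 0, 0], [1, 0, 0, -0.003, 0, 0, 0], [1, 0, 0, 0, 0, 0, 0], [1, 0, 0, 0, 0, 0, 0]]}}

```text
t: 4.7
position: [0.4934, -0.1188, 0.1642]
tcp_rot: [-0.0, 0.068, 0.998, -0.0]
wrist_force: [0.4, -1.6, -2.3]
gripper_width: 0.0148
grasp_force: 48.7
```

The wrist force now carries the bolt's weight (−2.3 N). I'll start drawing gently.

Emit:
{"name": "arm_command", "arguments": {"series": [[1, 0, 0.003, 0, 0, 0, 0], [1, 0, 0.003, 0, 0, 0, 0], [1, 0, 0.003, 0, 0, 0, 0], [1, 0, 0, 0, 0, 0, 0]]}}

```text
t: 5.2
position: [0.4948, -0.1093, 0.1643]
tcp_rot: [0.0, 0.068, 0.998, 0.0]
wrist_force: [1.3, -0.3, -1.6]
gripper_width: 0.0152
grasp_force: 48.8
```

Emit:
{"name": "arm_command", "arguments": {"series": [[1, 0, 0.005, 0, 0, 0, 0], [1, 0, 0.006, 0, 0, 0, 0], [1, 0, 0.006, 0, 0, 0, 0], [1, 0, 0.006, 0, 0, 0, 0], [1, 0, 0.006, 0, 0, 0, 0], [1, 0, 0.004, 0, 0, 0, 0], [1, 0, 0, 0, 0, 0, 0], [1, 0, 0, 0, 0, 0, 0]]}}

```text
t: 6.2
position: [0.4993, -0.0766, 0.1643]
tcp_rot: [0.0, 0.068, 0.998, 0.0]
wrist_force: [1.6, 1.8, -2.3]
gripper_width: 0.0146
grasp_force: 48.8
```

The draw is about 45 mm with low forces. Next I'll swing the gate along the arc, turning the tool with it.

Emit:
{"name": "arm_command", "arguments": {"series": [[1, 0.0035, 0.0024, 0, 0, 0, 0.03], [1, 0.0035, 0.0024, 0, 0, 0, 0.03], [1, 0.0035, 0.0024, 0, 0, 0, 0.03], [1, 0.0035, 0.0024, 0, 0, 0, 0.03], [1, 0, 0, 0, 0, 0, 0]]}}

```text
t: 6.82
position: [0.4871, -0.065, 0.1644]
tcp_rot: [0.0, 0.128, 0.992, -0.0]
wrist_force: [3.5, -0.0, -3.2]
gripper_width: 0.0146
grasp_force: 48.9
```

Spring force of about 3.5 N is as expected, so I'll continue.

Emit:
{"name": "arm_command", "arguments": {"series": [[1, 0.0035, 0.0024, 0, 0, 0, 0.03], [1, 0.0035, 0.0024, 0, 0, 0, 0.03], [1, 0.0035, 0.0024, 0, 0, 0, 0.03], [1, 0.0035, 0.0024, 0, 0, 0, 0.03], [1, 0.0035, 0.0024, 0, 0, 0, 0.03], [1, 0.0035, 0.0024, 0, 0, 0, 0.03], [1, 0.0035, 0.0024, 0, 0, 0, 0.03], [1, 0.0035, 0.0024, 0, 0, 0, 0.03]]}}

```text
t: 7.82
position: [0.4678, -0.0373, 0.1644]
tcp_rot: [0.0, 0.246, 0.969, -0.0]
wrist_force: [4.3, -0.7, -2.3]
gripper_width: 0.0151
grasp_force: 48.9
```

Emit:
{"name": "arm_command", "arguments": {"series": [[1, 0, 0, 0, 0, 0, 0], [1, 0, 0, 0, 0, 0, 0], [1, 0, 0, 0, 0, 0, 0], [1, 0, 0, 0, 0, 0, 0]]}}

```text
t: 8.32
position: [0.4678, -0.0375, 0.1643]
tcp_rot: [0.0, 0.245, 0.969, 0.0]
wrist_force: [4.2, -1.0, -2.2]
gripper_width: 0.0145
grasp_force: 48.9
```

```bash
python3 - <<'E'
from h import *
s=arm.observe();print(s['t'],s['position'],s['wrist_force'],s['grasp_force'])
H=np.array([.5805,-.071])+np.array([.0135,.0991]);r=np.array(s['position'][:2])-H
y=np.array([.135,.991]);x=np.array([.991,-.135]);a,b=r@x,r@y
R=np.hypot(a,b); d=np.sqrt(R*R-.0064); print('draw',.162-d,'gate',np.arctan2(-a,-b)-np.arctan2(.08,d))
p,_=arm.snapshot('side');cv2.imwrite('pics/side2.png',cv2.resize(p[60:260,260:480],None,fx=3,fy=3)[:,:,::-1])
E
```

```text
8.325 [ 0.46782739 -0.03748061  0.1643052 ] [ 4.15843329 -0.97660567 -2.17601489] 48.85255068540573
draw 0.04441372860327654 gate 0.35864930056656297
```

View pics/side2.png

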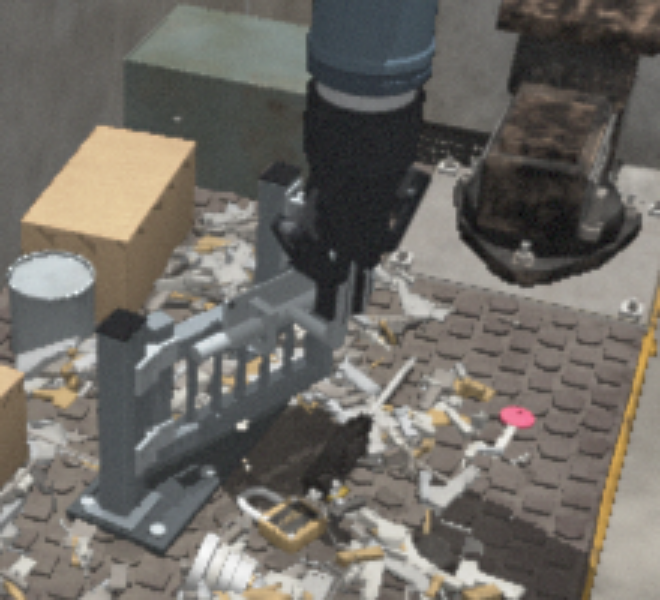

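The side view shows the gate ajar at about 20°, from the hinge post at (120,330) to the free edge near (320,300). The handle is still gripped at (345,310) and the bystanders are where they were. Handing in.

```bash
python3 -c "
from rig import arm
print(arm.job_done())"
```

```text
the job is handed in; nothing more can be done
None
```

I lifted the bolt, drew it about 44 mm clear of the keeper, and handed the job in with the gate held still about 0.36 rad (20°) ajar and the handle gripped at about 49 N; the hand-in returned no verdict.

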